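# Pocket the sensor cans and close the dust cabinet

### The arm

A 6-joint arm with a two-finger parallel gripper is mounted at the origin on the work surface. World frame = base frame: x ahead of the robot, y to its left, z up, the work surface at z = 0. Lengths are in m, angles in rad, forces in N, time in s.
With the tool pointing down it reaches from about 0.3 to 0.95 m from the base axis. Payload 3.1 kg.
Tool frame: the origin (TCP) lies midway between the tips of the shut fingers; the grasp point (between the pads) lies 19 mm behind it (bot.pinch_z is the distance from the TCP to the grasp point, in m); z points along the fingers, y is the direction in which the jaws open and shut (so a half turn about z gives the same grasp; the last joint's range is limited). The gripper opens to 85 mm and grips with 20 to 120 N. Pads are 22 mm wide; open, the fingers measure 114 mm over their backs; the gripper's body (76 mm by 85 mm) begins 54 mm behind the grasp point. The pads swing forward as they close: fully open they stand 13 mm farther back than shut.
Start: joints at [-1.349, 0.308, 1.634, -0, 1.2, -0.07], TCP at [0.18, -0.599, 0.231] pointing down, gripper open.
Joint ranges: [-3.06, 3.06], [-0.79, 1.96], [0.05, 2.63], [-1.19, 4.34], [0.05, 2.64], [-2.94, 2.94]. Speed limits (rad/s): [2.79, 2.79, 3.14, 3.14, 3.14, 3.14].

### API

Orientations are given as a unit quaternion [w, x, y, z].
In Python, from workcell import bot gives the robot as it stands. The module is installed in compiled form; this text tells all that it offers.
- The arm moves only by the shell command python3 -m creep 'ROWS' [OPENING] [FORCE]. ROWS is JSON, a list that holds one entry, the list of rows, each a list of 6 numbers: the shift along the tool's x, y, z as a fraction of full scale, then the turn, a rotation vector about the tool's x, y, z as a fraction of full scale. In form: [[[tx, ty, tz, rx, ry, rz], ...]]. A call has 1 to 20 rows; each row shifts and turns the commanded pose from where the row before left it, along the tool's axes as they then stand; what a row does not reach is not made up. Full scale, the value 1, is 30 cm for a shift and 60 degrees for a turn. A row lasts 1/12 s, in which the tool goes at most 41.7 mm and 7.16 degrees, less where a joint would pass 70% of its speed; a pose out of reach is approached as far as the arm can. A call with a number of a shift or a turn outside -1 to 1 is refused whole. A call with a gripper value outside its range is refused whole. OPENING is the closure, from -1 (fully open) to 1 (shut), so that 0 is half open, set as the call begins (- or left out, the last holds). The fingers move at their own pace and stop on an object; FORCE is the grip in N (left out, the last holds). Time passes only in rows, so rows that do not move let the fingers close. It gives the time, the measured TCP pose, the force and the opening at its end, in the units of the state.
- bot.get_state(): the state, without advancing time (a new reading comes with each control period).
- bot.grab_frame(name): name is "side" or "top"; returns (picture, depth): 400x640x3 uint8, blue, green, red; 400x640 float32, m along the optical axis (not along the pixel's ray), 0 where there is no reading.
- bot.camera_params(name): a dict with "mtx" (3x3 intrinsics, pixels), "world_from_camera" (4x4, takes a point from camera to world coordinates). Camera axes: x right, y down, z forward; pixel columns grow to the right and rows downward; lengths in m; the calibration is good to about 2 mm. A picture is of the moment at which its call begins. camera_params takes no time and is no camera call.
- bot.finish_job(): hands the job in, once; it reports no verdict.
The state is a dict: "t": time; "joint_positions": joint angles; "qvel": joint speeds; "effort": joint torques, N m; "eef_pos": TCP position; "tcp_rot": TCP orientation; "ft_force": force on the tool from outside, world axes, zero at the start; "wrist_torque": the same for the moment, N m; "grip_width": opening from 0.0 (shut) to 1.0 (fully open).
Only numpy, scipy, OpenCV 4.12 (cv2) and the standard library are available. Lean on these libraries where they do the work, as an engineer would, in place of code of your own. Each camera call takes 0.05 s, during which the arm holds its last target. There are 200 camera calls.

### The job

Inside the open dust cabinet, slide each of the three round sensor cans across the carrier frame, without lifting it off the frame, until it drops into the pocket of its own size and lies flat at the bottom. Then swing the clear lid fully shut, and leave everything else on the table and in the cabinet where it is.

Things in the scene. Friction and masses are not known exactly. Their poses are not given: they have to be found in the camera images.
- cabinet: Clear polycarbonate dust cabinet: a low open-topped box fixed to the table, 260 (x) x 400 (y) x 50 high, walls and floor 5 thick. Origin: centre of its underside; z up, x towards the hinge side.
- lid (a joint): Angle of the clear lid (260 x 400, 6 thick, 0.3 kg) hinged along the cabinet's +x rim: 0 = shut, flat on the rim; about 1.6 = standing upright or leaning slightly back; 1.9 = limit. A stiff hinge: it stays where it is left.
- lid_hinge (a point): Centre of the lid's hinge line, at the top of the cabinet's +x rim; the line runs along the cabinet's y.
- lid_handle (a point): Grip point of the steel knob on the lid's outer face, 35 out from the face, mid-width, 30 from the free edge (outer face is the top when shut, the +x side when upright); moves with the lid.
- carrier: Silver aluminium MEMS carrier frame, 180 (x) x 250 (y) x 22 thick, fixed on the cabinet's floor, its flat top 27 above the table (23 below the cabinet's rim). Three blind round black-floored pockets 9 deep in a row along y in its +x half. Origin: centre of its underside.
- carrier_hole0 (a point): Centre of the mouth of the large pocket, 48 diameter, 9 deep, at the frame's top face, at (35, 78) from the carrier's origin in its own x, y; z up.
- carrier_hole1 (a point): Centre of the mouth of the small pocket, 34 diameter, 9 deep, at (35, 0) from the carrier's origin.
- carrier_hole2 (a point): Centre of the mouth of the medium pocket, 41 diameter, 9 deep, at (35, -78) from the carrier's origin.
- can_large: Steel sensor can, large one: a flat round disc, diameter 44, 8 high, with a gold-plated top face and a tiny black port in it, standing flat on the carrier's top in its -x half. Belongs in the large pocket (point carrier_hole0). Origin: centre of its underside; z up.
- can_small: Steel sensor can, small one: a flat round disc, diameter 30, 8 high, with a gold-plated top face and a tiny black port in it, standing flat on the carrier's top in its -x half. Belongs in the small pocket (point carrier_hole1). Origin: centre of its underside; z up.
- can_medium: Steel sensor can, medium one: a flat round disc, diameter 37, 8 high, with a gold-plated top face and a tiny black port in it, standing flat on the carrier's top in its -x half. Belongs in the medium pocket (point carrier_hole2). Origin: centre of its underside; z up.
- pin_block: Bystander: gold-plated connector pin block, 50 x 22 x 16 with pins 9 high, on the cabinet's floor at the +y side of the carrier. Origin: centre of its underside.
- quartz_window: Bystander: small square quartz window, 34 x 34 x 5, on the cabinet's floor at the -y side of the carrier. Origin: centre of its underside.
- tweezer_rest: Bystander: black ceramic tweezer rest, 50 x 70 x 22, on the table. Origin: centre of its underside.
- tweezers: Bystander: steel tweezers, 124 long, 14 wide, lying on the table. Origin: middle, on the table.
- bottle: Bystander: white closed jar, diameter 56, 130 high, on the table. Origin: centre of its underside.
- dish: Bystander: shallow glass dish, diameter 90, 18 high, on the table. Origin: centre of its underside.
- weight: Bystander: steel check weight, cylinder of diameter 32, 30 high, on the table. Origin: centre of its underside.

How it is judged:
On the way:
1. the three cans lie in their own pockets, the lid still open (horizontal distance between can_large and carrier_hole0 below 0.005 m and z of can_large in the frame of carrier_hole0 below -0.0065 m and angle between each of can_large, can_small, can_medium's own z axis and vertical below 0.1 rad and horizontal distance between can_small and carrier_hole1 below 0.005 m and z of can_small in the frame of carrier_hole1 below -0.0065 m and horizontal distance between can_medium and carrier_hole2 below 0.005 m and z of can_medium in the frame of carrier_hole2 below -0.0065 m and value of joint lid above 0.5 rad), for 0.2 s.
At the end, for the whole second after the job is handed in: Each can lies in the pocket of its own size: within 5 mm of the pocket's centre, its underside at least 6.5 mm below the frame's top, tilted less than 0.1 rad and at rest; the lid is shut to within 0.06 rad (horizontal distance between can_large and carrier_hole0 below 0.005 m and z of can_large in the frame of carrier_hole0 below -0.0065 m and angle between each of can_large, can_small, can_medium's own z axis and vertical below 0.1 rad and horizontal distance between can_small and carrier_hole1 below 0.005 m and z of can_small in the frame of carrier_hole1 below -0.0065 m and horizontal distance between can_medium and carrier_hole2 below 0.005 m and z of can_medium in the frame of carrier_hole2 below -0.0065 m and linear speed of each of can_large, can_small, can_medium below 0.02 m/s and value of joint lid below 0.06 rad); the robot touches nothing.
It fails at once if a can is lifted more than 12 mm off the frame's top (z of can_large in the frame of carrier_hole0 above 0.012 m or z of can_small in the frame of carrier_hole1 above 0.012 m or z of can_medium in the frame of carrier_hole2 above 0.012 m).
It fails at once if a bystander on the table or in the cabinet is moved more than 20 mm (distance of any of pin_block, quartz_window, tweezer_rest, tweezers, bottle, dish, weight from where it was at the start of the episode above 0.02 m).
It also fails if it takes over 69 s, if anything falls off the work surface, if the arm or the gripper's body presses on something with over 40 N, if the wrist force passes 120 N, or if a joint passes its speed limit or range.

## Working session

There is one attempt and no reset: what is moved stays moved. The work goes in short steps, Python scripts to look and compute and a shell command to move; the robot and the scene stay as the last step left them, time stands still between calls to the robot, and variables do not carry over. Pictures are saved under pics/ and viewed, about 8 in all and at most 12, crops included, and the job is handed in when it is done.

```bash
mkdir -p pics; cat > h.py <<'E'
import numpy as np, cv2
from workcell import bot
def grab(n,save=None):
    im,d=bot.grab_frame(n)
    if save: cv2.imwrite('pics/'+save,im)
    return im,d
def ray(n,u,v,z):
    P=bot.camera_params(n);K=np.array(P['mtx']);T=np.array(P['world_from_camera'])
    r=T[:3,:3]@np.linalg.inv(K)@np.array([u,v,1.]);o=T[:3,3]
    return o+r*(z-o[2])/r[2]
def proj(n,p):
    P=bot.camera_params(n);K=np.array(P['mtx']);T=np.linalg.inv(np.array(P['world_from_camera']))
    q=K@(T[:3,:3]@np.array(p)+T[:3,3]);return q[:2]/q[2]
E
python3 - <<'E'
from h import *
for n in('top','side'):
    grab(n,n+'0.png');P=bot.camera_params(n);print(n,np.round(P['mtx'],1).tolist(),np.round(P['world_from_camera'],3).tolist())
print(bot.get_state(),bot.pinch_z)
E
```

```text
top [[447.7, 0.0, 315.8], [0.0, 447.7, 201.3], [0.0, 0.0, 1.0]] [[0.005, -0.98, 0.197, 0.303], [-1.0, -0.004, 0.003, 0.01], [-0.002, -0.197, -0.98, 1.218], [0.0, 0.0, 0.0, 1.0]]
side [[386.8, 0.0, 319.2], [0.0, 386.8, 194.5], [0.0, 0.0, 1.0]] [[-0.834, -0.437, 0.338, 0.096], [-0.552, 0.637, -0.538, 0.708], [0.019, -0.635, -0.772, 1.09], [0.0, 0.0, 0.0, 1.0]]
{'t': 0.1, 'joint_positions': array([-1.34870014e+00,  3.08904664e-01,  1.63510752e+00,  1.10151616e-05,
        1.19972591e+00, -6.96959655e-02]), 'qvel': array([-1.24171155e-03, -1.69736636e-03, -3.91716192e-03,  1.75150979e-03,
        1.71295378e-03, -6.24600536e-05]), 'effort': array([-6.31010898e-04, -4.16406977e+01, -2.77644539e+01, -1.48032050e-04,
        4.04142018e-03,  7.96635675e-06]), 'eef_pos': array([ 0.17960085, -0.59782696,  0.23014721]), 'tcp_rot': array([-1.06999536e-03,  9.89375754e-01,  1.45376978e-01, -7.65464190e-05]), 'ft_force': array([-0.11438985, -0.80226163,  0.4137887 ]), 'wrist_torque': array([ 0.02907672,  0.02898218, -0.03502558]), 'grip_width': 1.006731579006551} 0.0187
```

View pics/top0.png

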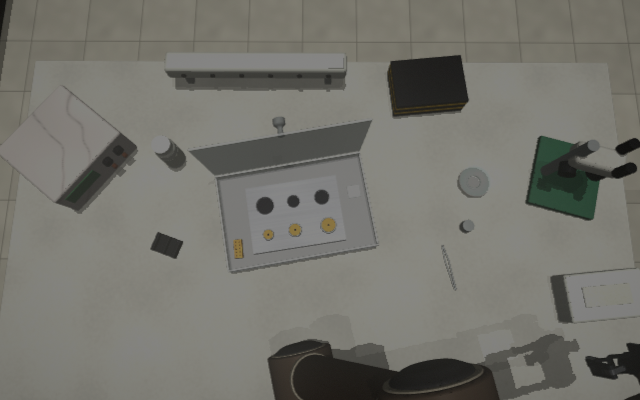

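View pics/side0.png

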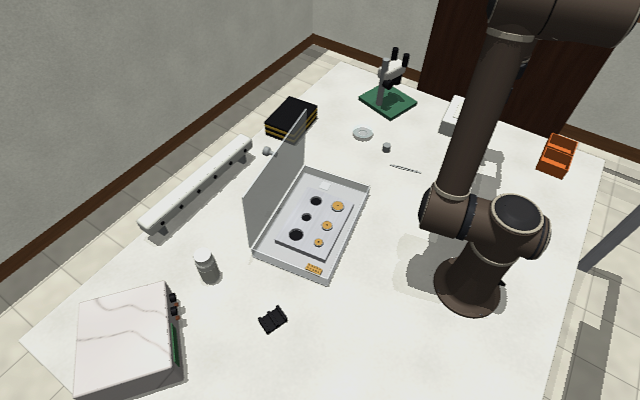

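```bash
python3 - <<'E'
from h import *
t,dt=grab('top');s,ds=grab('side')
np.save('t0.npy',dt)
a=cv2.resize(t[140:280,185:385],None,fx=4,fy=4,interpolation=cv2.INTER_CUBIC)
cv2.imwrite('pics/c0.png',a)
for n,im,d in(('top',t,dt),('side',s,ds)):
    hsv=cv2.cvtColor(im,cv2.COLOR_BGR2HSV)
    g=cv2.inRange(hsv,(12,90,90),(35,255,255))
    k,_,st,c=cv2.connectedComponentsWithStats(g)
    for i in range(1,k):
        if 20<st[i,4]<600: print(n,'gold',st[i],c[i].round(2),ray(n,*c[i],.035).round(4))
    b=cv2.inRange(hsv,(0,0,0),(180,255,75))
    k,_,st,c=cv2.connectedComponentsWithStats(b)
    for i in range(1,k):
        if 40<st[i,4]<600: print(n,'dark',st[i],c[i].round(2),ray(n,*c[i],.018).round(4),ray(n,*c[i],.027).round(4))
for p in((290,215),(350,215),(420,215),(345,180)):print(p,dt[p[1],p[0]])
for n in('top','side'):print(np.array(bot.camera_params(n)['world_from_camera'])[:3,3])
E
```

```text
top gold [322 218  13  14 137] [328.16 224.34] [ 0.4786 -0.0204  0.035 ]
top gold [290 224  10  12  92] [294.58 229.24] [0.465  0.0691 0.035 ]
top gold [264 230   9   9  64] [267.91 234.05] [0.4518 0.1398 0.035 ]
top gold [234 239   9  19 146] [237.83 248.47] [0.4132 0.2182 0.035 ]
top dark [  0   0  13  80 539] [ 3.86 27.03] [1.0687 0.9424 0.018 ] [1.0629 0.9354 0.027 ]
top dark [615 138  25  17 264] [627.66 146.25] [ 0.7056 -0.8596  0.018 ] [ 0.7026 -0.8531  0.027 ]
top dark [156 143  30  25 377] [173.18 156.89] [0.6693 0.4118 0.018 ] [0.6666 0.4088 0.027 ]
top dark [315 190  14  14 158] [321.3  196.51] [ 0.558  -0.0021  0.018 ] [ 0.5561 -0.002   0.027 ]
top dark [288 195  11  12 105] [292.9 200.8] [0.5457 0.0756 0.018 ] [0.5439 0.0751 0.027 ]
top dark [257 197  17  17 226] [264.61 205.11] [0.5333 0.1527 0.018 ] [0.5316 0.1516 0.027 ]
top dark [151 232  32  26 503] [166.4  244.94] [0.4233 0.4134 0.018 ] [0.4224 0.4104 0.027 ]
top dark [524 334  32  31 467] [539.55 350.  ] [ 0.1585 -0.5621  0.018 ] [ 0.1596 -0.5578  0.027 ]
top dark [625 393  15   7  57] [634.02 397.18] [ 0.0464 -0.
[... 1486 characters left out ...]
29  14  12 114] [295.48 234.54] [0.5351 0.1487 0.018 ] [0.5314 0.1534 0.027 ]
side dark [275 241  51  21 112] [299.9  251.22] [0.4862 0.1924 0.018 ] [0.4829 0.1967 0.027 ]
side dark [167 293   9  10  74] [171.34 297.3 ] [0.7067 0.5302 0.018 ] [0.7015 0.5316 0.027 ]
side dark [258 305  29  29 437] [272.6  319.73] [0.4206 0.4183 0.018 ] [0.4179 0.4207 0.027 ]
side dark [168 306  10  11  83] [172.88 310.51] [0.6729 0.5557 0.018 ] [0.6681 0.557  0.027 ]
side dark [172 324   9  44 195] [175.72 347.15] [0.5899 0.6232 0.018 ] [0.5857 0.6239 0.027 ]
(290, 215) 1.2098886
(350, 215) 1.233383
(420, 215) 1.2386472
(345, 180) 1.2495605
[0.30340054 0.00962039 1.21840212]
[0.09568177 0.70782622 1.08973866]
```

View pics/c0.png

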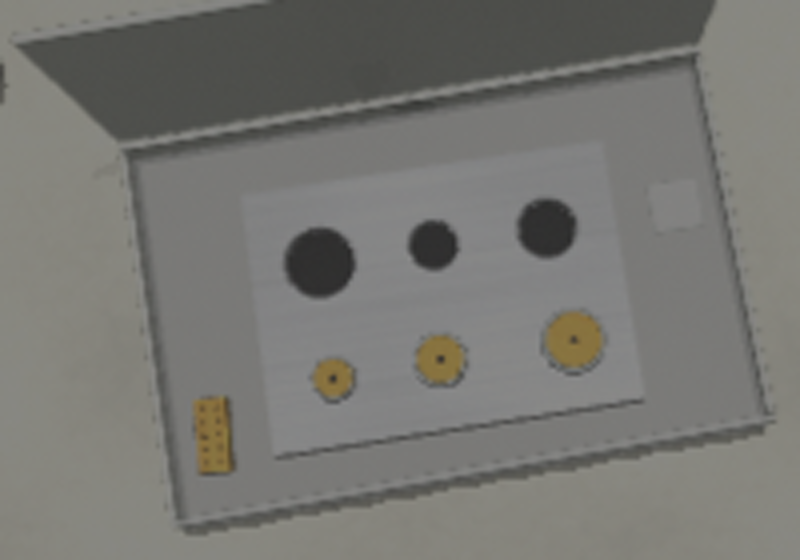

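```bash
cat > go.py <<'E'
import sys,numpy as np
from workcell import bot
from scipy.spatial.transform import Rotation as R
# usage: go.py x y z yawdeg : delta in tool axes (fraction of full scale)
x,y,z,w=map(float,sys.argv[1:5]);s=bot.get_state();q=s['tcp_rot']
r=R.from_quat([q[1],q[2],q[3],q[0]]);p=np.array(s['eef_pos'])
w=np.radians(w);T=R.from_matrix(np.array([[np.cos(w),np.sin(w),0],[np.sin(w),-np.cos(w),0],[0,0,-1]]))
d=r.inv().apply(np.array([x,y,z])-p)
dT=T.inv().apply(np.array([x,y,z])-p)
print('t',s['t'],'p',p.round(4),'shift now-axes',(d/.3).round(4),'target-axes',(dT/.3).round(4),'mm',(d*1000).round(1),'turn',((r.inv()*T).as_rotvec()/np.radians(60)).round(4),'F',np.round(s['ft_force'],1),'g',s['grip_width'])
E
python3 go.py .4522 .1392 .08 9.1
```

```text
t 0.2 p [ 0.1797 -0.5981  0.2305] shift now-axes [ 1.577  -2.0917  0.5048] target-axes [ 1.2857 -2.283   0.5016] mm [ 473.1 -627.5  151.5] turn [-0.0014 -0.      0.127 ] F [-0.8  0.3  0.2] g 0.9981186412242603
```

```bash
python3 -m creep '[[[0,0,0,0,0,0.0635],[0,0,0,0,0,0.0635],[0.066,-0.117,0,0,0,0],[0.066,-0.117,0,0,0,0],[0.066,-0.117,0,0,0,0],[0.066,-0.117,0,0,0,0],[0.066,-0.117,0,0,0,0],[0.066,-0.117,0,0,0,0],[0.066,-0.117,0,0,0,0],[0.066,-0.117,0,0,0,0],[0.066,-0.117,0,0,0,0],[0.066,-0.117,0,0,0,0],[0.066,-0.117,0,0,0,0],[0.066,-0.117,0,0,0,0],[0.066,-0.117,0,0,0,0],[0.066,-0.117,0,0,0,0],[0.066,-0.117,0,0,0,0],[0.066,-0.117,0,0,0,0],[0.066,-0.117,0,0,0,0],[0.066,-0.117,0,0,0,0]]]' -0.2 20; python3 go.py .4522 .1392 .08 9.1
```

```text
t: 1.87
eef_pos: [0.4319, 0.0838, 0.2315]
tcp_rot: [0.0, 0.997, 0.08, 0.0]
ft_force: [-0.2, -1.5, -0.7]
grip_width: 0.599
t 1.8667 p [0.4319 0.0838 0.2315] shift now-axes [ 0.0956 -0.1719  0.5049] target-axes [ 0.0959 -0.1718  0.5049] mm [ 28.7 -51.6 151.5] turn [ 0.0003 -0.0007  0.0005] F [-0.2 -1.5 -0.7] g 0.5990352980069926
```

```bash
python3 -m creep '[[[0.048,-0.086,0,0,0,0],[0.048,-0.086,0,0,0,0],[0,0,0.125,0,0,0],[0,0,0.125,0,0,0],[0,0,0.125,0,0,0],[0,0,0.125,0,0,0],[0,0,0.04,0,0,0],[0,0,0,0,0,0],[0,0,0,0,0,0]]]'; python3 go.py .4522 .1392 .0295 9.1
```

```text
t: 2.62
eef_pos: [0.4514, 0.137, 0.0686]
tcp_rot: [0.0, 0.997, 0.079, -0.001]
ft_force: [1.2, 0.8, 0.3]
grip_width: 0.602
t 2.6167 p [0.4514 0.137  0.0686] shift now-axes [ 0.0041 -0.0068  0.1304] target-axes [ 0.0038 -0.0068  0.1304] mm [ 1.2 -2.  39.1] turn [0.0001 0.002  0.    ] F [1.2 0.8 0.3] g 0.6020134125765528
```

```bash
python3 -m creep '[[[0.004,-0.007,0.03,0,0,0],[0,0,0.03,0,0,0],[0,0,0.03,0,0,0],[0,0,0.025,0,0,0],[0,0,0.015,0,0,0],[0,0,0,0,0,0],[0,0,0,0,0,0]]]'; python3 -m creep '[[[0,0,0,0,0,0],[0,0,0,0,0,0],[0,0,0,0,0,0],[0,0,0,0,0,0],[0,0,0,0,0,0],[0,0,0,0,0,0]]]' 1 20; python3 go.py .5436 .0760 .0295 9.1
```

```text
t: 3.2
eef_pos: [0.4526, 0.1393, 0.0299]
tcp_rot: [0.0, 0.997, 0.079, -0.0]
ft_force: [0.7, -0.1, 0.0]
grip_width: 0.604
t: 3.7
eef_pos: [0.4534, 0.1395, 0.0308]
tcp_rot: [-0.0, 0.997, 0.079, 0.0]
ft_force: [-1.1, -0.2, 4.0]
grip_width: 0.333
t 3.7 p [0.4534 0.1395 0.0308] shift now-axes [0.2635 0.2565 0.0045] target-axes [0.2635 0.2565 0.0042] mm [79.  76.9  1.3] turn [-0.     -0.0009  0.    ] F [-1.1 -0.2  4. ] g 0.3329781214286871
```

```bash
python3 -m creep '[[[0.015,0.015,-0.002,0,0,0],[0.03,0.03,0,0,0,0],[0.04,0.038,0,0,0,0],[0.04,0.038,0,0,0,0],[0.04,0.038,0,0,0,0],[0.04,0.038,0,0,0,0],[0.03,0.03,0,0,0,0],[0.02,0.018,0,0,0,0],[0.012,0.012,0,0,0,0],[0,0,0,0,0,0],[0,0,0,0,0,0],[0,0,0,0,0,0]]]'; python3 go.py .5436 .0760 .0295 9.1
```

```text
t: 4.7
eef_pos: [0.5436, 0.076, 0.0306]
tcp_rot: [0.0, 0.997, 0.08, -0.0]
ft_force: [1.1, -0.5, -1.0]
grip_width: 0.33
t 4.7 p [0.5436 0.076  0.0306] shift now-axes [ 0.     -0.0001  0.0035] target-axes [ 0.     -0.0001  0.0035] mm [ 0.  -0.   1.1] turn [0.0002 0.0006 0.0005] F [ 1.1 -0.5 -1. ] g 0.3296861109418882
```

```bash
python3 -m creep '[[[0.002,0,0,0,0,0],[0,0,0,0,0,0],[0,0,0,0,0,0],[0,0,0,0,0,0],[0,0,-0.05,0,0,0],[0,0,-0.08,0,0,0],[-0.12,0,0,0,0,0],[-0.12,0,0,0,0,0],[-0.12,0,0,0,0,0],[-0.12,0,-0.1,0,0,0],[0,0,0,0,0,0]]]' -0.2; cat > look.py <<'E'
from h import *
import sys
for n in('top','side'):
    im,d=grab(n)
    hsv=cv2.cvtColor(im,cv2.COLOR_BGR2HSV)
    g=cv2.inRange(hsv,(12,90,60),(35,255,255))
    k,_,st,c=cv2.connectedComponentsWithStats(g)
    for i in range(1,k):
        p=ray(n,*c[i],.035)
        if 20<st[i,4]<600 and .4<p[0]<.65 and -.1<p[1]<.2: print(n,'gold',st[i,2:],'z35',p[:2].round(4),'z26',ray(n,*c[i],.026)[:2].round(4))
    if len(sys.argv)>1: cv2.imwrite('pics/%s_%s.png'%(sys.argv[1],n),cv2.resize(im[140:280,185:385],None,fx=4,fy=4,interpolation=cv2.INTER_CUBIC) if n=='top' else cv2.resize(im[160:290,230:390],None,fx=4,fy=4,interpolation=cv2.INTER_CUBIC))
E
python3 look.py a; python3 go.py .4654 .0684 .07 9.1
```

```text
t: 5.62
eef_pos: [0.4008, 0.0536, 0.0983]
tcp_rot: [-0.0, 0.997, 0.079, -0.001]
ft_force: [0.7, -0.1, 0.2]
grip_width: 0.595
top gold [ 9  8 62] z35 [0.5404 0.0763] z26 [0.5422 0.0768]
top gold [10 13 88] z35 [ 0.4806 -0.0254] z26 [ 0.482  -0.0257]
side gold [ 8  8 56] z35 [ 0.4815 -0.0205] z26 [ 0.4848 -0.0267]
side gold [ 8  6 32] z35 [0.5399 0.0799] z26 [0.5437 0.0745]
side gold [ 9  8 55] z35 [0.4658 0.0676] z26 [0.469  0.0621]
t 5.7167 p [0.4069 0.0539 0.0979] shift now-axes [ 0.1997 -0.0168  0.094 ] target-axes [ 0.2001 -0.0168  0.0931] mm [59.9 -5.1 28.2] turn [ 0.0005 -0.0041 -0.0001] F [ 0.2  0.3 -0.4] g 0.6013606919220974
```

View pics/a_side.png

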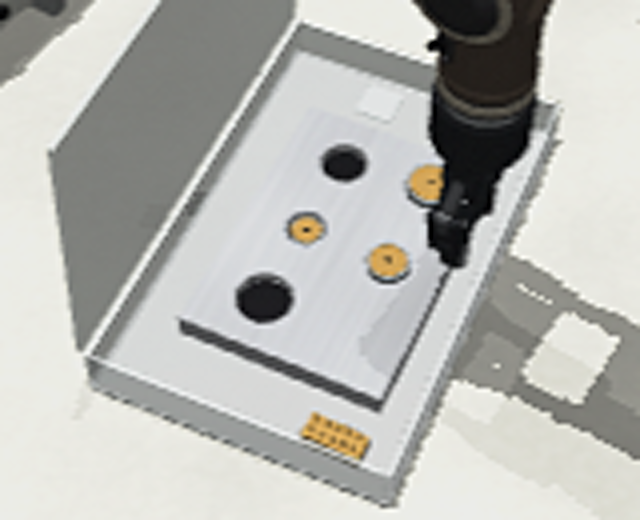

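```bash
python3 -m creep '[[[0.1,-0.008,0,0,0,0],[0.1,-0.008,0,0,0,0],[0,0,0.06,0,0,0],[0,0,0.06,0,0,0],[0,0,0.06,0,0,0],[0,0,0.028,0,0,0],[0,0,0,0,0,0],[0,0,0,0,0,0]]]' -0.35; python3 go.py .4654 .0684 .0295 9.1
```

```text
t: 6.38
eef_pos: [0.4652, 0.0682, 0.0334]
tcp_rot: [-0.0, 0.997, 0.079, -0.001]
ft_force: [-0.0, -0.3, 0.2]
grip_width: 0.675
t 6.3833 p [0.4652 0.0682 0.0334] shift now-axes [ 0.0009 -0.0006  0.0129] target-axes [ 0.0008 -0.0006  0.0129] mm [ 0.3 -0.2  3.9] turn [-0.0001  0.0014  0.0001] F [-0.  -0.3  0.2] g 0.6745377178634197
```

```bash
python3 -m creep '[[[0.001,-0.001,0.012,0,0,0],[0,0,0,0,0,0],[0,0,0,0,0,0],[0,0,0,0,0,0],[0,0,0,0,0,0],[0,0,0,0,0,0],[0,0,0,0,0,0]]]' 1 20; python3 go.py .5561 -.0013 .0305 9.1
```

```text
t: 6.97
eef_pos: [0.4659, 0.0685, 0.0312]
tcp_rot: [0.0, 0.997, 0.079, 0.001]
ft_force: [0.7, 1.0, 2.7]
grip_width: 0.411
t 6.9667 p [0.4659 0.0685 0.0312] shift now-axes [0.26   0.2772 0.0027] target-axes [0.26   0.2772 0.0023] mm [78.  83.1  0.8] turn [ 0.0001 -0.0014 -0.0001] F [0.7 1.  2.7] g 0.4112841601177409
```

```bash
python3 -m creep '[[[0.015,0.016,-0.002,0,0,0],[0.03,0.032,0,0,0,0],[0.04,0.042,0,0,0,0],[0.04,0.042,0,0,0,0],[0.04,0.042,0,0,0,0],[0.04,0.042,0,0,0,0],[0.03,0.032,0,0,0,0],[0.015,0.017,0,0,0,0],[0.0115,0.0122,0,0,0,0],[0,0,0,0,0,0],[0,0,0,0,0,0],[0,0,0,0,0,0]]]'; python3 go.py .5561 -.0013 .0305 9.1;  python3 -m creep '[[[0,0,0,0,0,0],[0,0,0,0,0,0],[0,0,0,0,0,0],[0,0,0,0,0,0],[0,0,-0.05,0,0,0],[0,0,-0.08,0,0,0],[-0.12,-0.05,0,0,0,0],[-0.12,-0.05,0,0,0,0],[-0.12,-0.05,0,0,0,0],[-0.12,-0.05,-0.1,0,0,0],[0,0,0,0,0,0]]]' -0.35; python3 look.py b; python3 go.py .4788 -.0211 .07 9.1
```

```text
t: 7.97
eef_pos: [0.5556, -0.0013, 0.031]
tcp_rot: [0.0, 0.997, 0.08, 0.0]
ft_force: [0.1, -1.7, 0.4]
grip_width: 0.412
t 7.9667 p [ 0.5556 -0.0013  0.031 ] shift now-axes [0.0016 0.0002 0.0015] target-axes [0.0016 0.0002 0.0015] mm [0.5 0.1 0.5] turn [ 0.0006 -0.      0.0007] F [ 0.1 -1.7  0.4] g 0.41208492951643333
t: 8.88
eef_pos: [0.4036, 0.0351, 0.0969]
tcp_rot: [-0.0, 0.997, 0.08, -0.002]
ft_force: [1.4, 0.2, -0.2]
grip_width: 0.671
top gold [11 11 94] z35 [ 0.553  -0.0007] z26 [ 0.5549 -0.0008]
top gold [ 9  8 62] z35 [0.5404 0.0763] z26 [0.5422 0.0768]
side gold [ 9  7 49] z35 [0.5514 0.0038] z26 [ 0.5553 -0.0022]
side gold [10  8 61] z35 [ 0.4806 -0.0215] z26 [ 0.4839 -0.0278]
side gold [ 8  6 32] z35 [0.5399 0.0799] z26 [0.5437 0.0745]
t 8.9833 p [0.4102 0.0342 0.0968] shift now-axes [0.1962 0.2182 0.0902] target-axes [0.1967 0.2181 0.0893] mm [58.9 65.5 27.1] turn [ 0.0007 -0.0036  0.0009] F [0.4 0.1 0.2] g 0.6754698992571527
```

View pics/b_side.png

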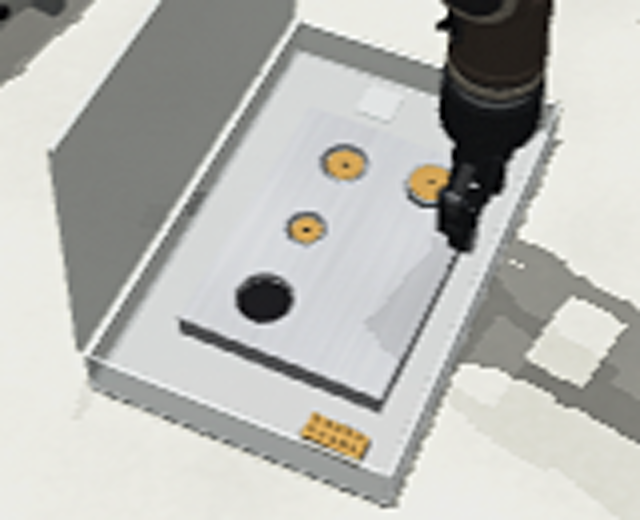

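```bash
python3 -m creep '[[[0.066,0.073,0,0,0,0],[0.066,0.073,0,0,0,0],[0.066,0.073,0,0,0,0],[0,0,0.06,0,0,0],[0,0,0.06,0,0,0],[0,0,0.06,0,0,0],[0,0,0.03,0,0,0],[0,0,0,0,0,0],[0,0,0,0,0,0]]]' -0.55; python3 go.py .4788 -.0211 .0285 9.1
```

```text
t: 9.73
eef_pos: [0.4793, -0.0218, 0.0318]
tcp_rot: [-0.0, 0.997, 0.079, -0.001]
ft_force: [-0.2, 1.0, 1.0]
grip_width: 0.775
t 9.7333 p [ 0.4793 -0.0218  0.0318] shift now-axes [-0.0011 -0.0025  0.0109] target-axes [-0.0011 -0.0025  0.0109] mm [-0.3 -0.8  3.3] turn [-0.0004  0.0013 -0.0002] F [-0.2  1.   1. ] g 0.7749336506539278
```

```bash
python3 -m creep '[[[-0.001,-0.002,0.009,0,0,0],[0,0,0,0,0,0],[0,0,0,0,0,0],[0,0,0,0,0,0],[0,0,0,0,0,0],[0,0,0,0,0,0],[0,0,0,0,0,0]]]' 1 20; python3 go.py .5315 .1525 .03 9.1
```

```text
t: 10.32
eef_pos: [0.4796, -0.0211, 0.0307]
tcp_rot: [0.0, 0.997, 0.079, 0.001]
ft_force: [0.4, 1.0, 4.7]
grip_width: 0.494
t 10.3167 p [ 0.4796 -0.0211  0.0307] shift now-axes [ 0.2623 -0.5442  0.0025] target-axes [ 0.2623 -0.5441  0.0022] mm [  78.7 -163.2    0.7] turn [ 0.0004 -0.0018 -0.    ] F [0.4 1.  4.7] g 0.49384938545325985
```

```bash
python3 -m creep '[[[0,-0.015,-0.002,0,0,0],[0,-0.03,0,0,0,0],[0,-0.045,0,0,0,0],[0,-0.05,0,0,0,0],[0,-0.05,0,0,0,0],[0,-0.05,0,0,0,0],[0,-0.05,0,0,0,0],[0,-0.05,0,0,0,0],[0.02,-0.04,0,0,0,0],[0.03,-0.04,0,0,0,0],[0.04,-0.04,0,0,0,0],[0.05,-0.03,0,0,0,0],[0.05,-0.03,0,0,0,0],[0.04,-0.015,0,0,0,0],[0.02,-0.006,0,0,0,0],[0.0145,-0.0032,0,0,0,0],[0,0,0,0,0,0],[0,0,0,0,0,0],[0,0,0,0,0,0]]]'; python3 go.py .5315 .1525 .03 9.1
```

```text
t: 11.9
eef_pos: [0.5308, 0.1525, 0.03]
tcp_rot: [-0.0, 0.997, 0.079, -0.0]
ft_force: [1.0, -0.5, -0.5]
grip_width: 0.492
t 11.9 p [0.5308 0.1525 0.03  ] shift now-axes [0.0024 0.0004 0.0001] target-axes [0.0024 0.0004 0.0001] mm [0.7 0.1 0. ] turn [-0.0001  0.0001 -0.0003] F [ 1.  -0.5 -0.5] g 0.49171728164132006
```

```bash
python3 -m creep '[[[0.003,0,0,0,0,0],[0,0,0,0,0,0],[0,0,0,0,0,0]]]'; python3 -m creep '[[[0,0,0,0,0,0],[0,0,0,0,0,0],[0,0,0,0,0,0],[0,0,0,0,0,0],[0,0,-0.05,0,0,0],[0,0,-0.08,0,0,0],[-0.12,0.08,-0.05,0,0,0],[-0.12,0.08,-0.05,0,0,0],[-0.12,0.08,-0.05,0,0,0],[-0.12,0.08,-0.05,0,0,0],[-0.1,0.08,0,0,0,0],[0,0,0,0,0,0]]]' -0.55; python3 look.py c; python3 - <<'E'
from h import *
# depth check around pockets: can top vs frame beside
im,d=bot.grab_frame('top')
P=bot.camera_params('top');K=np.array(P['mtx']);T=np.array(P['world_from_camera'])
for p in((.5315,.1525),(.5436,.0760),(.5561,-.0013),(.51,.05),(.52,.1)):
    u,v=proj('top',(*p,.026)).round().astype(int)
    z=[]
    for a in range(-2,3):
        for b in range(-2,3):
            q=T[:3,:3]@(np.linalg.inv(K)@[u+a,v+b,1]*d[v+b,u+a])+T[:3,3]; z.append(q[2])
    print(p,np.median(z).round(4))
s,_=grab('side')
cv2.imwrite('pics/lid.png',cv2.resize(s[80:320,150:420],None,fx=2.9,fy=2.5))
E
```

```text
t: 12.15
eef_pos: [0.5316, 0.1526, 0.0302]
tcp_rot: [0.0, 0.997, 0.079, -0.0]
ft_force: [0.1, 0.6, -0.2]
grip_width: 0.491
t: 13.15
eef_pos: [0.385, 0.0146, 0.1234]
tcp_rot: [0.001, 0.997, 0.078, -0.003]
ft_force: [-0.1, -0.4, -1.1]
grip_width: 0.775
top gold [11 11 94] z35 [ 0.553  -0.0007] z26 [ 0.5549 -0.0008]
top gold [ 13  14 132] z35 [0.5289 0.1522] z26 [0.5307 0.1532]
top gold [ 9  8 62] z35 [0.5404 0.0763] z26 [0.5422 0.0768]
side gold [ 9  7 49] z35 [0.5514 0.0038] z26 [ 0.5553 -0.0022]
side gold [ 8  6 32] z35 [0.5399 0.0799] z26 [0.5437 0.0745]
side gold [11 10 83] z35 [0.5271 0.157 ] z26 [0.5308 0.1523]
(0.5315, 0.1525) 0.0257
(0.5436, 0.076) 0.0256
(0.5561, -0.0013) 0.0257
(0.51, 0.05) 0.0261
(0.52, 0.1) 0.0265
```

View pics/lid.png

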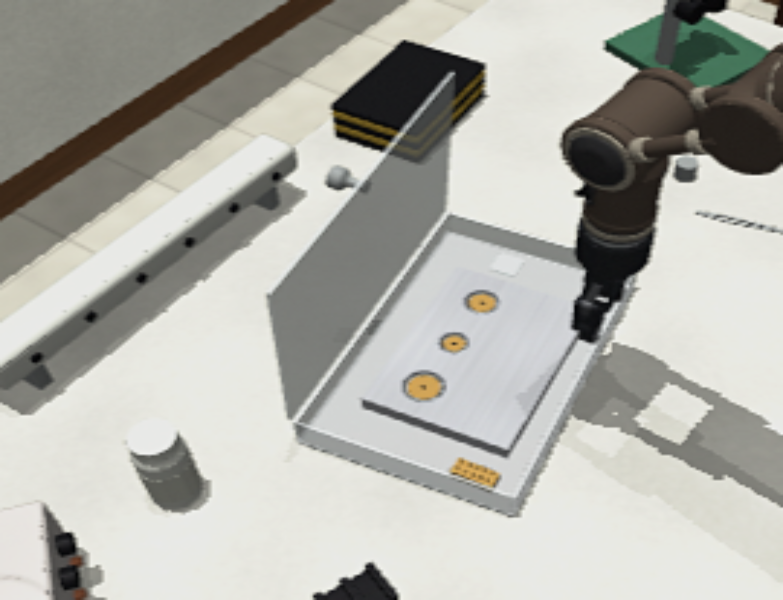

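```bash
python3 - <<'E'
from h import *
def tri(a,b):
    M=[]
    for n,(u,v) in(('top',a),('side',b)):
        P=bot.camera_params(n);M.append(np.array(P['mtx'])@np.linalg.inv(np.array(P['world_from_camera']))[:3])
    X=cv2.triangulatePoints(M[0],M[1],np.array(a,float),np.array(b,float)).ravel();X=X[:3]/X[3]
    return X.round(4),[ (proj(n,X)-q).round(1).tolist() for n,q in(('top',a),('side',b))]
print('knob',tri((279,122),(266.6,150.8)))
print('-y top corner',tri((371,121),(305.9,110)))
print('+y top corner',tri((191,150),(243.4,198)))
print('hinge -y',ray('top',359,154,.05),'hinge+y',ray('top',217,177,.05))
E
python3 go.py .76 .03 .37 9.1
```

```text
knob (array([0.67  , 0.0945, 0.2829]), [[-0.0, -0.1], [0.1, 0.0]])
-y top corner (array([ 0.6653, -0.1057,  0.3055]), [[-0.2, -0.6], [0.5, 0.2]])
+y top corner (array([0.5985, 0.28  , 0.3002]), [[0.0, 0.1], [-0.1, -0.1]])
hinge -y [ 0.66984027 -0.1039882   0.05      ] hinge+y [0.60370957 0.27921072 0.05      ]
t 13.35 p [0.3918 0.0175 0.1245] shift now-axes [ 1.2201  0.1526 -0.8157] target-axes [ 1.2184  0.1529 -0.8182] mm [ 366.    45.8 -244.7] turn [ 0.0001 -0.0019 -0.0003] F [ 0.3  0.2 -0.4] g 0.7755420366907686
```

```bash
python3 -m creep '[[[0,0,-0.135,0,0,0],[0,0,-0.135,0,0,0],[0,0,-0.135,0,0,0],[0,0,-0.135,0,0,0],[0,0,-0.135,0,0,0],[0,0,-0.135,0,0,0],[0,0,-0.135,0,0,0],[0.1215,0.0144,0,0,0,0],[0.1215,0.0144,0,0,0,0],[0.1215,0.0144,0,0,0,0],[0.1215,0.0144,0,0,0,0],[0.1215,0.0144,0,0,0,0],[0.1215,0.0144,0,0,0,0],[0.1215,0.0144,0,0,0,0],[0.1215,0.0144,0,0,0,0],[0.1215,0.0144,0,0,0,0],[0,0,0,0,0,0],[0,0,0,0,0,0]]]' 1; python3 go.py .722 .031 .255 9.1
```

```text
t: 14.85
eef_pos: [0.7227, 0.0325, 0.4024]
tcp_rot: [-0.0, 0.997, 0.08, -0.003]
ft_force: [0.4, -0.7, 0.8]
grip_width: 0.001
t 14.85 p [0.7227 0.0325 0.4024] shift now-axes [0.     0.0051 0.4913] target-axes [-0.003   0.0044  0.4913] mm [  0.    1.5 147.4] turn [-0.0012  0.0058  0.0019] F [ 0.4 -0.7  0.8] g 0.0011716441741634969
```

Down to 0.255 behind the lid.

```bash
python3 -m creep '[[[0,0,0.12,0,0,0],[0,0,0.12,0,0,0],[0,0,0.12,0,0,0],[0,0,0.08,0,0,0],[0,0,0.05,0,0,0],[0,0,0,0,0,0],[0,0,0,0,0,0]]]'; python3 -m creep '[[[-0.06,0,0,0,0,0],[-0.05,0,0,0,0,0],[-0.05,0,0,0,0,0],[-0.03,0,0,0,0,0],[-0.03,0,0,0,0,0],[-0.03,0,0,0,0,0],[-0.03,0,0,0,0,0],[0,0,0,0,0,0]]]';python3 go.py .648 .019 .255 9.1
```

```text
t: 15.43
eef_pos: [0.7198, 0.0317, 0.2605]
tcp_rot: [-0.0, 0.997, 0.08, -0.001]
ft_force: [0.4, -0.8, 0.7]
grip_width: -0.003
t: 16.1
eef_pos: [0.6368, 0.0173, 0.2614]
tcp_rot: [0.0, 0.997, 0.079, 0.0]
ft_force: [0.0, -0.6, 0.1]
grip_width: -0.003
t 16.1 p [0.6368 0.0173 0.2614] shift now-axes [0.0378 0.0002 0.0214] target-axes [0.0378 0.0002 0.0214] mm [11.3  0.1  6.4] turn [ 0.0003 -0.     -0.0001] F [ 0.  -0.6  0.1] g -0.0033681136585208683
```

```bash
python3 -m creep '[[[-0.028,0,0.0044,0,0,0],[-0.028,0,0.0044,0,0,0],[-0.028,0,0.0044,0,0,0],[-0.04,0,0.011,0,0,0],[-0.04,0,0.011,0,0,0],[-0.04,0,0.011,0,0,0],[-0.037,0,0.017,0,0,0],[-0.037,0,0.017,0,0,0],[-0.037,0,0.017,0,0,0],[-0.033,0,0.023,0,0,0],[-0.033,0,0.023,0,0,0],[-0.033,0,0.023,0,0,0],[-0.029,0,0.029,0,0,0],[-0.029,0,0.029,0,0,0],[-0.029,0,0.029,0,0,0]]]';python3 go.py .648 .019 .05 9.1; python3 - <<'E'
from h import *
s,_=grab('side')
cv2.imwrite('pics/lid2.png',cv2.resize(s[80:320,150:420],None,fx=2.9,fy=2.5))
E
```

```text
t: 17.35
eef_pos: [0.4881, -0.0061, 0.1839]
tcp_rot: [-0.0, 0.997, 0.079, -0.0]
ft_force: [1.2, 0.6, -0.2]
grip_width: -0.003
t 17.35 p [ 0.4881 -0.0061  0.1839] shift now-axes [0.54   0.0019 0.4457] target-axes [0.5396 0.0017 0.4462] mm [162.    0.6 133.7] turn [-0.0006  0.0009 -0.0002] F [ 1.2  0.6 -0.2] g -0.002683554021216537
```

View pics/lid2.png

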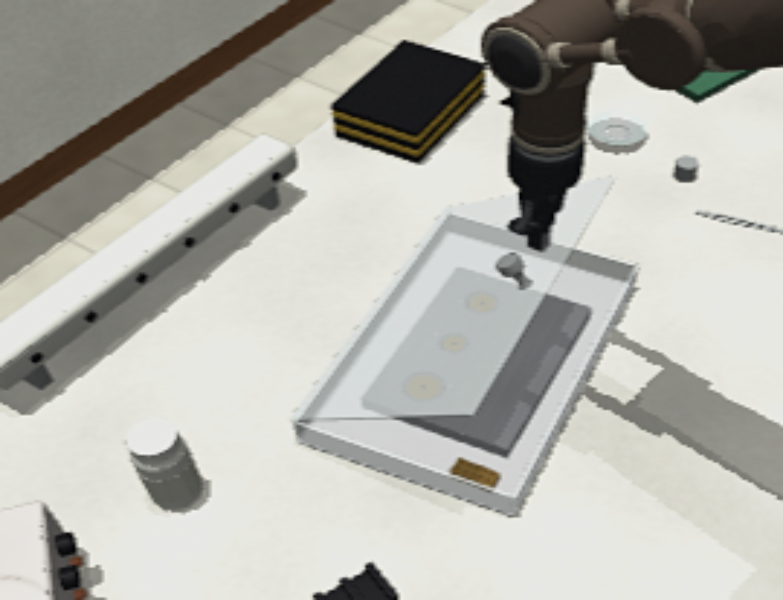

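```bash
python3 -m creep '[[[-0.023,0,0.033,0,0,0],[-0.023,0,0.033,0,0,0],[-0.023,0,0.033,0,0,0],[-0.017,0,0.037,0,0,0],[-0.017,0,0.037,0,0,0],[-0.017,0,0.037,0,0,0],[-0.011,0,0.04,0,0,0],[-0.011,0,0.04,0,0,0],[-0.011,0,0.03,0,0,0],[-0.003,0,0.025,0,0,0],[0,0,0.02,0,0,0],[0,0,0.018,0,0,0],[0,0,0.012,0,0,0],[0,0,0.006,0,0,0],[0,0,0,0,0,0],[0,0,0,0,0,0]]]';python3 go.py .648 .019 .056 9.1
```

```text
t: 18.73
eef_pos: [0.4437, -0.0136, 0.0645]
tcp_rot: [0.0, 0.997, 0.079, 0.0]
ft_force: [-0.8, 0.4, -0.2]
grip_width: -0.001
t 18.7333 p [ 0.4437 -0.0136  0.0645] shift now-axes [6.896e-01 4.000e-04 2.870e-02] target-axes [6.896e-01 4.000e-04 2.820e-02] mm [2.069e+02 1.000e-01 8.600e+00] turn [ 0.0002 -0.0008  0.    ] F [-0.8  0.4 -0.2] g -0.0009906761507319601
```

Creep down until force contact.

```bash
python3 -m creep '[[[0,0,0.007,0,0,0],[0,0,0.007,0,0,0],[0,0,0.007,0,0,0],[0,0,0.005,0,0,0],[0,0,0,0,0,0],[0,0,0,0,0,0]]]';python3 go.py .648 .019 .056 9.1
```

```text
t: 19.23
eef_pos: [0.4435, -0.0136, 0.0566]
tcp_rot: [0.0, 0.997, 0.079, 0.0]
ft_force: [-0.3, 0.4, 0.6]
grip_width: 0.001
t 19.2333 p [ 0.4435 -0.0136  0.0566] shift now-axes [6.902e-01 3.000e-04 2.300e-03] target-axes [6.902e-01 4.000e-04 1.900e-03] mm [2.071e+02 1.000e-01 7.000e-01] turn [ 0.0001 -0.0006 -0.0001] F [-0.3  0.4  0.6] g 0.0007342415107619916
```

```bash
python3 -m creep '[[[0,0,0.004,0,0,0],[0,0,0.004,0,0,0],[0,0,0,0,0,0],[0,0,0,0,0,0]]]'
```

```text
t: 19.57
eef_pos: [0.4436, -0.0137, 0.0563]
tcp_rot: [-0.0, 0.997, 0.079, -0.0]
ft_force: [-5.9, 0.6, 20.6]
grip_width: 0.001
```

Firm contact at 56 mm (20 N): the lid is down. Retreat and check.

```bash
python3 -m creep '[[[0,0,-0.02,0,0,0],[0,0,-0.08,0,0,0],[0,0,-0.13,0,0,0],[0,0,-0.13,0,0,0],[0,0,-0.13,0,0,0],[-0.1,0.12,0,0,0,0],[-0.05,0.13,0,0,0,0],[-0.05,0.13,0,0,0,0],[0,0.13,0,0,0,0],[0,0.13,0,0,0,0],[0,0.13,0,0,0,0],[0,0,0,0,0,0],[0,0,0,0,0,0],[0,0,0,0,0,0]]]'; python3 look.py d; python3 - <<'E'
from h import *
s,_=grab('side');t,_=grab('top')
a=cv2.resize(s[150:290,230:390],None,fx=2.5,fy=2.5,interpolation=cv2.INTER_CUBIC);b=cv2.resize(t[110:280,150:390],None,fx=1.65,fy=2.06,interpolation=cv2.INTER_CUBIC)
cv2.imwrite('pics/fin.png',np.hstack([a,b[:350]]))
E
```

```text
t: 20.73
eef_pos: [0.4223, -0.2458, 0.2003]
tcp_rot: [-0.001, 0.997, 0.079, -0.001]
ft_force: [0.4, -0.0, -0.3]
grip_width: -0.002
```

View pics/fin.png

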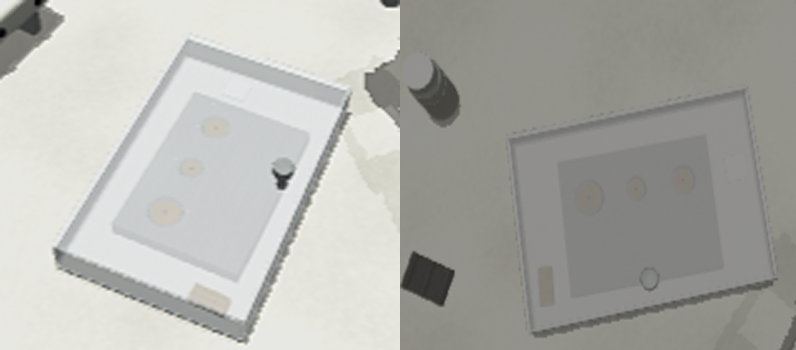

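The lid is flat on the rim, with the three cans visible in their pockets through it and the bystanders in place.

```bash
python3 -c "
from workcell import bot
print(bot.finish_job())"
```

```text
the job is handed in; nothing more can be done
None
```

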